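# Close up a dry-fitted board in the glue-up jig

## Task

Dry fit of a striped cutting board: five wooden staves lie side by side in the glue-up jig. With the fingertips, push the whole row along between the rails as one, until its leading stave is hard against the end stop and no gaps are left; only then push the turn bar round until it lies square across the lane behind the last stave, against its stop pin, so that the row cannot slip back. Only push: pick nothing up, and leave the other things on the bench as they are.

Things in the scene. Friction and masses are not known exactly. Their poses are not given: they have to be found in the camera images.
- jig: glue-up jig, fixed to the bench: white-faced plywood base 186 x 330 x 18 mm (x, y, z of its own frame), origin at the centre of its underside, on the bench top. Two low wooden rails run along y: inner faces at x = +-57 mm, outer at +-81 mm, tops 32 mm above the bench. The end stop closes the lane at -y, towards which the row is pushed; the +y end is open
- stop_face (a point): centre of the end stop's face, which looks to +y of the jig: x = 0, y = -125 mm of the jig, 33 mm above the bench. The stop is a wooden block right across the jig, its top 48 mm above the bench
- stop_pin (a point): top of the steel stop pin of the turn bar, 9 mm thick, on the -x rail at x = -69, y = +32 mm of the jig, 57 mm above the bench
- stave_1_mid (a point): centre of the leading stave, pale wood, 110 x 40 x 30 mm (x, y, z of the jig), nearest the end stop; home at y = -105 mm of the jig. All five staves are loose, rest on the jig's base (undersides 18 mm, tops 48 mm above the bench) and lie across the lane with 2 mm play at each end. At the start they touch one another and the row is 50 to 100 mm short of the stop
- stave_2_mid (a point): centre of the second stave, dark wood, 110 x 20 x 30 mm; home at y = -75 mm of the jig
- stave_3_mid (a point): centre of the third stave, pale wood, 110 x 40 x 30 mm; home at y = -45 mm of the jig
- stave_4_mid (a point): centre of the fourth stave, dark wood, 110 x 20 x 30 mm; home at y = -15 mm of the jig
- stave_5_mid (a point): centre of the last stave, pale wood, 110 x 40 x 30 mm, the one farthest from the end stop; its free face, 20 mm from this point on the +y side of the jig, is where the row is pushed. Home at y = +15 mm of the jig (free face at y = +35 mm). The whole row weighs about 0.27 to 0.54 kg
- turn_bar (a joint): angle of the turn bar, rad: 0 = along the +x rail, pointing from its pivot to +y of the jig; starts between -0.2 and 0 (swung outward, off the lane); grows as the bar turns over the lane to -x of the jig (counter-clockwise from above); +1.571 = square across the lane, against the stop pin, where it ends. Stiff pivot: it stays where it is left; 0.12 N m turns it
- bar_pivot (a point): pivot of the turn bar, half-way up the bar: on the +x rail at x = +69, y = +47.5 mm of the jig, 44 mm above the bench. The bar is wood, 22 mm wide, 20 mm high, from 34 to 54 mm above the bench, a bolt head at the pivot up to 62 mm; when closed its face stands 1.5 mm behind the last stave of a row that is home
- bar_end (a point): point on the bar's centre line near its free end, 134 mm from the pivot; the rounded end reaches 11 mm farther
- glue_bottle: bystander: white glue bottle with a red cone cap, 47 mm wide, 148 mm high, standing beyond the stop end of the jig. Origin at the centre of its underside
- wax_tin: bystander: round red wax tin, 69 mm across, 36 mm high, beyond the stop end of the jig. Origin at the centre of its underside
- tape_measure: bystander: yellow tape measure, 37 x 92 x 64 mm, beyond the stop end of the jig, nearer the robot. Origin at the centre of its underside

How it is judged:
On the way, in this order (a step that is already met when the one before it is completed fails the run):
1. the row is home against the end stop, all gaps closed, with the turn bar still open (y of stave_1_mid in the frame of jig below -0.102 m and y of stave_5_mid in the frame of jig below 0.018 m and value of joint turn_bar below 0.35 rad), for 0.2 s.
2. the turn bar is square across the lane behind the row (y of stave_1_mid in the frame of jig below -0.102 m and y of stave_5_mid in the frame of jig below 0.018 m and value of joint turn_bar above 1.52 rad), for 0.2 s.
At the end, for the whole second after the job is handed in: The leading and the last stave are within 3 mm of home, so that the row is against the end stop without gaps; all staves lie flat on the jig's base and are at rest; the turn bar is closed to within 0.05 rad of square across the lane (all of step 2 and height (world z) of each of stave_1_mid, stave_2_mid, stave_3_mid, stave_4_mid, stave_5_mid below 0.036 m and linear speed of each of stave_5, stave_1 below 0.01 m/s); the robot touches nothing.
It fails at once if a stave is lifted or tipped (its centre more than 6 mm above where it rests) (height (world z) of any of stave_1_mid, stave_2_mid, stave_3_mid, stave_4_mid, stave_5_mid above 0.039 m).
It fails at once if the row is pulled apart (more than 10 mm of gaps between the first and the last stave) (distance between stave_1_mid and stave_5_mid above 0.1304 m).
It fails at once if the turn bar is swung over the lane (beyond 0.5 rad) while the row is more than 6 mm short of home (value of joint turn_bar above 0.5 rad and y of stave_5_mid in the frame of jig above 0.021 m).
It fails at once if a bystander is moved by more than 20 mm (distance of any of glue_bottle, wax_tin, tape_measure from where it was at the start of the episode above 0.02 m).
It fails at once if the glue bottle is tipped (angle between glue_bottle's own z axis and vertical above 0.3 rad).
It also fails if it takes over 48 s, if anything falls off the work surface, if the arm or the gripper's body presses on something with over 40 N, if the wrist force passes 120 N, or if a joint passes its speed limit or range.

## Robot

A 6-joint arm with a two-finger parallel gripper is mounted at the origin on a cart in front of the work surface, level with it; the furniture and walls round the work are solid. World frame = base frame: x ahead of the robot, y to its left, z up, the work surface at z = 0. Lengths are in m, angles in rad, forces in N, time in s.
With the tool pointing down it reaches from about 0.275 to 0.875 m from the base axis. Payload 12.5 kg.
Tool frame: the origin (TCP) lies midway between the tips of the shut fingers; the grasp point (between the pads) lies 19 mm behind it; z points along the fingers, y is the line along which they close (so a half turn about z gives the same grasp; the last joint's range is limited). The gripper opens to 85 mm and grips with 20 to 120 N. Pads are 22 mm wide; open, the fingers measure 114 mm over their backs; the gripper's body (76 mm by 85 mm) begins 54 mm behind the grasp point. The pads swing forward as they close: fully open they stand 13 mm farther back than shut.
Start: joints at [1.035, 0.351, 1.652, -0, 1.139, -0.085], TCP at [0.24, 0.495, 0.231] pointing down, gripper open.
Joint ranges: [-2.75, 2.75], [-0.79, 2.1], [0.01, 2.65], [-1.57, 4.71], [0.07, 3.14], [-2.87, 2.87]. Speed limits (rad/s): [2.22, 2.22, 2.79, 3.14, 3.14, 3.14].

## Interface

Orientations are given as [roll, pitch, yaw] about the fixed x, y, z axes, in that order (R = Rz(yaw) Ry(pitch) Rx(roll)).
In Python, from cell import * gives the robot as it stands.
- The arm moves only by the tool move_arm, never from a script. Its argument "motion" is a list of rows, each a list of 5 numbers: the finger opening in cm, from 0 to 8.54, then the shift along the world's x, y, z in cm, then the turn about the world's z in degrees. In form: [[hand, x, y, z, yaw], ...]. A call has 1 to 10 rows; each row is the pose to reach, as a shift and turn from the pose commanded when the call began; what a row does not reach only later rows make up. A row lasts 1/12 s, in which the tool goes at most 41.7 mm and 7.16 degrees, less where a joint would pass 70% of its speed; a pose out of reach is approached as far as the arm can. A call with a gripper value outside its range is refused whole. The fingers move at their own pace and stop on an object; "grip_force" is the grip in N (left out, the last holds). Time passes only in rows, so rows that repeat a pose let the fingers close. It gives the time, the measured TCP pose, the force, the opening and the grip force at its end, in the units of the state.
- state(): the state, without advancing time (a new reading comes with each control period).
- grab_frame(name): name is "scene" or "side" or "wrist"; returns a dict with "color" (480x640x3 uint8, red, green, blue), "intrinsics" (3x3 intrinsics, pixels), "rvec" (rotation vector, rad) and "tvec" (3), from world to camera coordinates, as OpenCV has them. Camera axes: x right, y down, z forward; pixel columns grow to the right and rows downward; lengths in m; the calibration is good to about 2 mm. A picture is of the moment at which its call begins. There is no depth.
- job_done(): hands the job in; it is judged then, once.
The state is a dict: "time_s": time; "q": joint angles; "joint_vel": joint speeds; "joint_torque": joint torques, N m; "position": TCP position; "tool_rot": TCP orientation; "ft_force": force on the tool from outside, world axes, zero at the start; "moment": the same for the moment, N m; "opening": finger opening in m; "gripper_force": force on a finger pad.
Only numpy, scipy, OpenCV 4.12 (cv2) and the standard library are available. Lean on these libraries where they do the work, as an engineer would, in place of code of your own. Each camera call takes 0.05 s, during which the arm holds its last target. There are 200 camera calls.

## Working session

There is one attempt and no reset: what is moved stays moved. The work goes in short steps, Python scripts to look and compute and a tool call to move; the robot and the scene stay as the last step left them, time stands still between calls to the robot, and variables do not carry over. Pictures are saved under pics/ and viewed, at most 10 in all, crops included, and the job is handed in when it is done.

Besides the shell and the picture viewer there is one more tool, called after "Call:" as name(argument=value, ...), one argument or row to a line, values as JSON. move_arm: Moves the arm, as the interface text tells. Its arguments: {"type":"object","properties":{"motion":{"type":"array"},"grip_force":{"type":"number"}},"required":["motion"]}

```bash
mkdir -p pics; python3 - <<'E'
from cell import *
import cv2,json
s=state();print(s['position'],s['tool_rot'],s['ft_force'],s['opening'],s['time_s'])
for n in("scene","side"):
    f=grab_frame(n);cv2.imwrite(f"pics/{n}0.png",f['color'][:,:,::-1])
    print(n,f['intrinsics'],f['rvec'],f['tvec'])
E
```

```text
[0.23942171 0.49476029 0.23073501] [-3.14035247e+00 -1.07377084e-04  2.69073043e+00] [ 0.96971551 -0.17228995  0.45362309] 0.08508043411761021 0.0
scene [[466.21953606   0.         316.1203059 ]
 [  0.         466.21953606 252.26706428]
 [  0.           0.           1.        ]] [ 2.12666399 -0.91254806  0.40446585] [-0.36730744  0.29411116  0.62445393]
side [[558.60964879   0.         321.05141157]
 [  0.         558.60964879 236.85129859]
 [  0.           0.           1.        ]] [ 2.15102971 -0.11312496  0.03543372] [-0.50378764  0.09214533  1.24619307]
```

View pics/scene0.png

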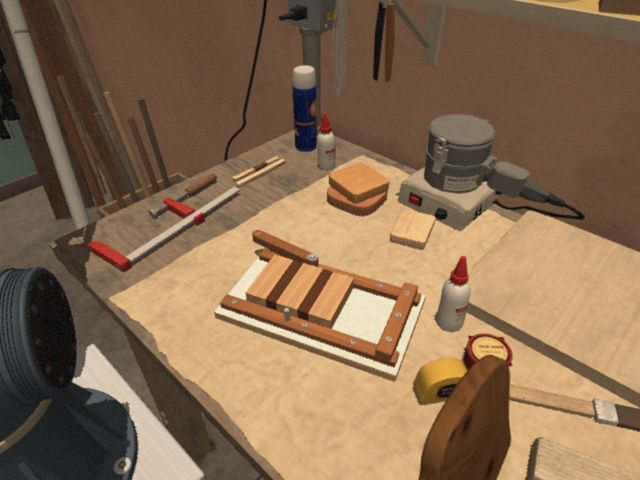

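View pics/side0.png

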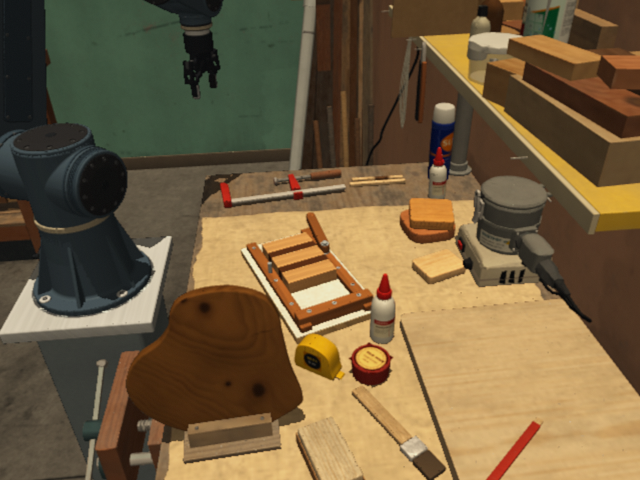

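The scene view shows the jig around (320,310): its stop end is on the right at (400,320), the turn bar is swung out at (255,237)-(313,258), and the pin is at (287,313). I'll enlarge both views to get exact pixels.

```bash
python3 - <<'E'
import cv2
a=cv2.imread('pics/scene0.png')[220:380,205:435];cv2.imwrite('pics/c1.png',cv2.resize(a,None,fx=3.4,fy=3.4,interpolation=cv2.INTER_CUBIC))
a=cv2.imread('pics/side0.png')[205:345,235:385];cv2.imwrite('pics/c2.png',cv2.resize(a,None,fx=4,fy=4,interpolation=cv2.INTER_CUBIC))
E
```

```text
(no output)
```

View pics/c1.png

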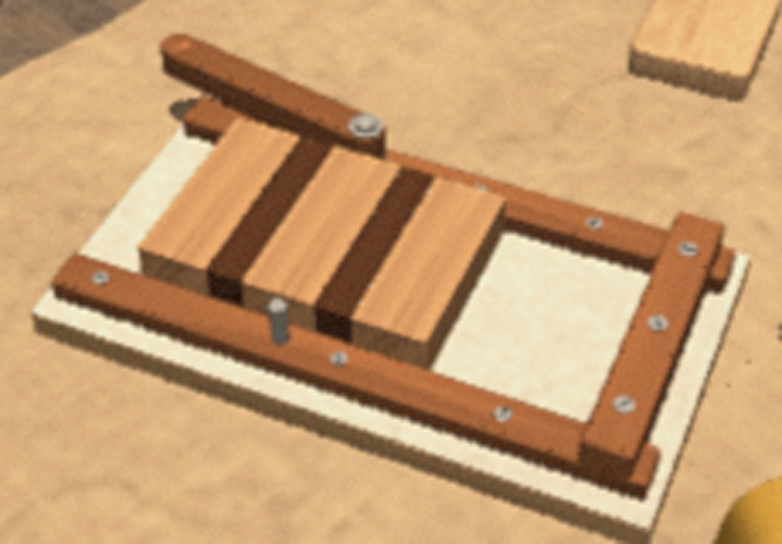

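View pics/c2.png

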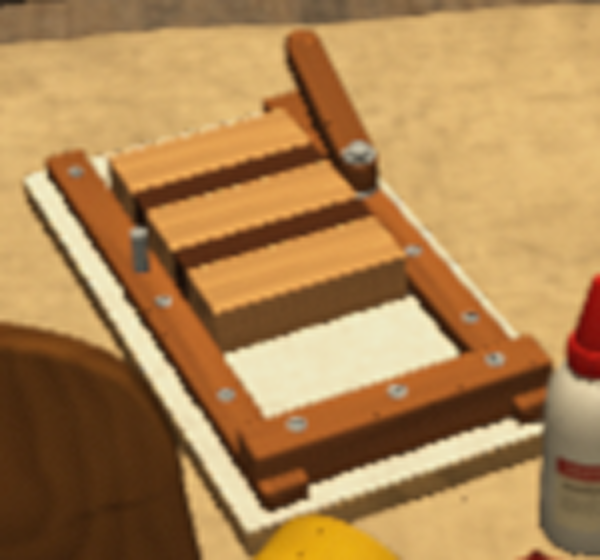

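```bash
cat > fit.py <<'E'
import numpy as np,cv2
from scipy.optimize import least_squares
C={'scene':([[466.21953606,0,316.1203059],[0,466.21953606,252.26706428],[0,0,1]],[2.12666399,-.91254806,.40446585],[-.36730744,.29411116,.62445393],3.4,(205,220)),
'side':([[558.60964879,0,321.05141157],[0,558.60964879,236.85129859],[0,0,1]],[2.15102971,-.11312496,.03543372],[-.50378764,.09214533,1.24619307],4,(235,205))}
# jig points (mm); 'r': y relative to row shift; 'b': bar tip
O=[('scene','j',(-93,165,18),(35,315)),('scene','j',(-93,-165,18),(650,533)),('scene','j',(93,-165,18),(748,257)),
('scene','j',(-69,32,57),(278,302)),('scene','j',(69,47.5,62),(366,121)),('scene','r',(-55,35,48),(141,246)),('scene','r',(55,35,48),(235,120)),
('scene','r',(-55,-125,48),(428,345)),('scene','r',(55,-125,48),(505,198)),('scene','b',0,(172,38)),
('side','j',(-69,32,57),(139,230)),('side','j',(69,47.5,62),(358,148)),('side','j',(-93,165,18),(26,180)),('side','j',(-93,-165,18),(250,525)),
('side','r',(-55,35,48),(110,160)),('side','r',(55,35,48),(285,110)),('side','r',(-55,-125,48),(222,312)),('side','r',(55,-125,48),(408,258)),('side','b',0,(300,32))]
def jig(p,P):
    c,s=np.cos(p[2]),np.sin(p[2]);P=np.array(P,float)/1000
    return np.array([p[0]+c*P[0]-s*P[1],p[1]+s*P[0]+c*P[1],P[2]])
def res(p):
    r=[]
    for cam,k,P,uv in O:
        K,rv,tv,sc,o=C[cam]
        if k=='b':P=(69-143*np.sin(p[4]),47.5+143*np.cos(p[4]),54)
        if k=='r':P=(P[0],P[1]+p[3]*1000,P[2])
        q=cv2.projectPoints(jig(p,P)[None],np.array(rv),np.array(tv),np.array(K),None)[0].ravel()
        r+=list(q-(np.array(uv)/sc+o))
    return np.array(r)
if __name__=='__main__':
    best=min((least_squares(res,[.5,.1,y,.07,-.1],loss='soft_l1') for y in np.arange(-3,3,.7)),key=lambda b:b.cost)
    p=best.x;print(p,np.degrees(p[2]));print(best.fun.reshape(-1,2).round(1).tolist())
    for n,P in dict(free=(0,35+p[3]*1000,33),home=(0,35,33),pivot=(69,47.5,44),pin=(-69,32,57),barend=(69-134*np.sin(p[4]),47.5+134*np.cos(p[4]),44)).items():print(n,jig(p,P).round(4))
    print('ydir',-np.sin(p[2]),np.cos(p[2]))
E
python3 fit.py
```

```text
[ 0.4671756  -0.07441494  0.34819978  0.08448878 -0.19674754] 19.950377979284646
[[-1.6, -0.4], [0.6, -0.3], [1.3, -0.1], [0.1, 1.4], [0.1, -1.0], [-0.9, 0.9], [1.0, -0.4], [0.2, -0.2], [1.1, -0.2], [-1.2, -0.1], [0.0, 0.4], [0.6, -1.1], [-0.8, -0.9], [-0.6, 2.0], [-0.6, -0.9], [0.1, -0.5], [-1.2, 0.3], [0.4, -0.7], [0.5, -0.8]]
free [0.4264 0.0379 0.033 ]
home [ 0.4552 -0.0415  0.033 ]
pivot [ 0.5158 -0.0062  0.044 ]
pin [ 0.3914 -0.0679  0.057 ]
barend [0.4956 0.1262 0.044 ]
ydir -0.34120617778414536 0.9399884809091728
```

Call:
move_arm(
  motion=[
    [4,4,-4,-1,-7],
    [4,6,-8,-2,-14],
    [4,8,-12,-3,-21],
    [4,10,-16,-4,-28],
    [4,12,-20,-5,-35],
    [4,13,-24,-6,-42],
    [4,14,-28,-8,-44.2],
    [4,15,-32,-9,-44.2],
    [4,16,-36,-10,-44.2],
    [4,17,-39,-11,-44.2],
  ],
)

```text
time_s: 0.93
position: [0.4017, 0.1294, 0.1288]
tool_rot: [-3.141, -0.0, 1.92]
ft_force: [1.1, -0.1, -0.5]
opening: 0.0397
gripper_force: 0.0
```

Call:
move_arm(
  motion=[
    [4,0.5,-3.35,-1,0],
    [4,0.5,-3.35,-3,0],
    [4,0.5,-3.35,-4,0],
    [4,0.5,-3.35,-4,0],
  ],
)

```text
time_s: 1.27
position: [0.4058, 0.097, 0.0876]
tool_rot: [-3.138, -0.001, 1.918]
ft_force: [-0.7, 0.1, -0.6]
opening: 0.0402
gripper_force: 0.0
```

```bash
python3 - <<'E'
from cell import *
import cv2
s=state();print(s['position'],s['tool_rot'],s['ft_force'],s['opening'],s['time_s'])
f=grab_frame('wrist');cv2.imwrite("pics/w1.png",f['color'][:,:,::-1])
E
```

```text
[0.40576488 0.09700862 0.08757511] [-3.13808490e+00 -8.36721778e-04  1.91773869e+00] [-0.66446374  0.05157921 -0.62810757] 0.04023768727989645 1.2667
```

View pics/w1.png

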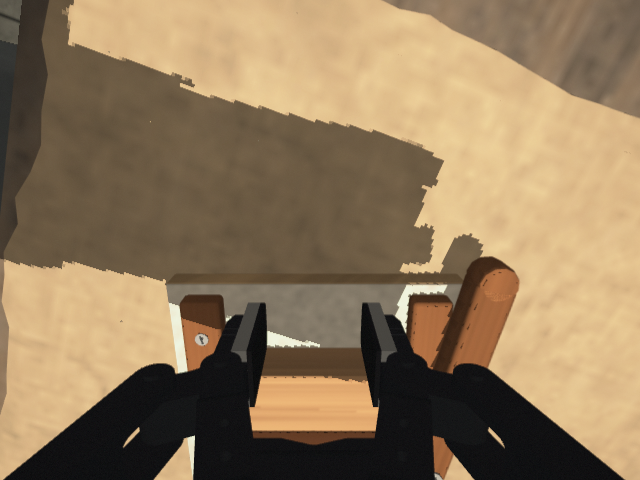

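The wrist view shows the fingertips centred between the rails, at about (250,350) and (375,350). They are just behind the last stave, whose edge is at row 375. The turn bar is clear at (485,290).

Call:
move_arm(
  motion=[
    [4,0.5,-1.5,-1,0],
    [4,0.5,-1.5,-1,0],
    [4,0.5,-1.5,-1,0],
  ],
)

```text
time_s: 1.57
position: [0.412, 0.083, 0.0797]
tool_rot: [3.142, -0.0, 1.919]
ft_force: [-0.3, 0.5, -0.6]
opening: 0.0402
gripper_force: 0.0
```

Call:
move_arm(
  motion=[
    [4,0.4,-1.2,-2.5,0],
    [4,0.4,-1.2,-5,0],
    [4,0.4,-1.2,-5.7,0],
    [4,0.4,-1.2,-5.7,0],
  ],
)

```text
time_s: 1.9
position: [0.415, 0.0713, 0.0217]
tool_rot: [-3.139, -0.001, 1.92]
ft_force: [0.4, 0.0, -0.2]
opening: 0.0399
gripper_force: 0.0
```

Call:
move_arm(
  motion=[
    [4,0.17,-0.47,0,0],
    [4,0.34,-0.94,0,0],
    [4,0.51,-1.41,0,0],
    [4,0.68,-1.88,0,0],
    [4,0.82,-2.26,0,0],
    [4,0.96,-2.63,0,0],
    [4,1.09,-3.01,0,0],
    [4,1.23,-3.38,0,0],
    [4,1.36,-3.76,0,0],
    [4,1.5,-4.14,0,0],
  ],
)

```text
time_s: 2.73
position: [0.4309, 0.0291, 0.0223]
tool_rot: [-3.141, -0.0, 1.919]
ft_force: [-1.5, 2.7, 2.0]
opening: 0.0402
gripper_force: 1.7
```

Call:
move_arm(
  motion=[
    [4,0.14,-0.38,0,0],
    [4,0.27,-0.75,0,0],
    [4,0.41,-1.13,0,0],
    [4,0.55,-1.5,0,0],
    [4,0.68,-1.88,0,0],
    [4,0.82,-2.26,0,0],
    [4,0.96,-2.63,0,0],
    [4,1.09,-3.01,0,0],
    [4,1.23,-3.38,0,0],
    [4,1.36,-3.76,0,0],
  ],
)

```text
time_s: 3.57
position: [0.4446, -0.0086, 0.0223]
tool_rot: [-3.141, -0.0, 1.919]
ft_force: [-0.6, 3.9, 1.3]
opening: 0.0401
gripper_force: 1.4
```

Call:
move_arm(
  motion=[
    [4,0.1,-0.28,0,0],
    [4,0.2,-0.56,0,0],
    [4,0.31,-0.85,0,0],
    [4,0.41,-1.13,0,0],
    [4,0.51,-1.41,0,0],
    [4,0.61,-1.69,0,0],
    [4,0.68,-1.88,0,0],
  ],
)

```text
time_s: 4.15
position: [0.4514, -0.0273, 0.0223]
tool_rot: [3.142, 0.0, 1.919]
ft_force: [-0.6, 2.2, 1.2]
opening: 0.0399
gripper_force: 1.3
```

Call:
move_arm(
  motion=[
    [4,0.03,-0.09,0,0],
    [4,0.07,-0.19,0,0],
    [4,0.1,-0.28,0,0],
    [4,0.1,-0.28,0,0],
  ],
)

```text
time_s: 4.48
position: [0.4518, -0.0286, 0.0223]
tool_rot: [-3.141, -0.002, 1.919]
ft_force: [-1.4, 17.1, 4.5]
opening: 0.0402
gripper_force: 8.3
```

Call:
move_arm(
  motion=[
    [4,0.03,-0.08,0,0],
    [4,0.03,-0.08,0,0],
    [4,0.03,-0.08,0,0],
    [4,0.03,-0.08,0,0],
  ],
)

```text
time_s: 4.82
position: [0.4517, -0.0286, 0.0223]
tool_rot: [-3.141, -0.003, 1.919]
ft_force: [-2.4, 25.0, 7.3]
opening: 0.0398
gripper_force: 12.1
```

```bash
python3 - <<'E'
from cell import *
import cv2
f=grab_frame('scene');cv2.imwrite("pics/s2.png",cv2.resize(f['color'][180:380,205:455,::-1],None,fx=3,fy=3,interpolation=2))
E
```

```text
(no output)
```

View pics/s2.png

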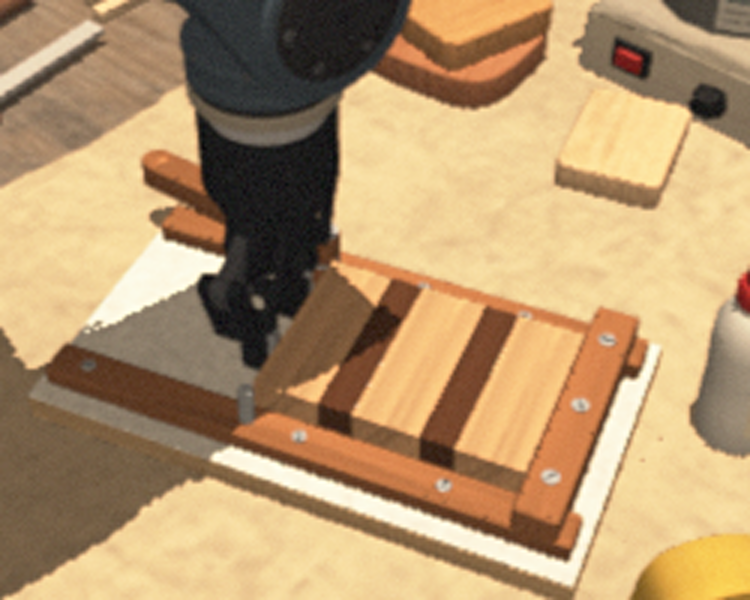

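The row is home against the stop with no gaps: stave 1 meets the stop block at (540,420), and the bar is still open. Next I retreat, lift and plan the sweep of the bar.

Call:
move_arm(
  motion=[
    [4,-0.3,0.8,0,0],
    [4,-0.8,2.2,0,0],
    [4,-1.4,3.8,0,0],
    [4,-1.4,3.8,3,0],
    [0,-1.4,3.8,6,0],
    [0,-1.4,3.8,9,0],
    [0,-1.4,3.8,9,0],
  ],
)

```text
time_s: 5.45
position: [0.4411, 0.0073, 0.1168]
tool_rot: [3.135, 0.004, 1.92]
ft_force: [0.8, -1.1, 0.3]
opening: 0.0043
gripper_force: 0.0
```

```bash
cat > plan.py <<'E'
from cell import *
import numpy as np
from fit import jig
p=[.4671756,-.07441494,.34819978]
def wp(t,r,d,z): return jig(p,(69-r*np.sin(t)+d*np.cos(t),47.5+r*np.cos(t)+d*np.sin(t),z))
s=state();b=s['position'];print(b.round(4),np.degrees(s['tool_rot']),s['opening'],s['q'].round(2),s['ft_force'])
E
python3 - <<'E'
from plan import *
print('start',((wp(-.2,95,50,40)-b)*100).round(2))
a=wp(-.2,95,50,40)
print('contact',((wp(-.2,95,26,40)-a)*100).round(2))
a=wp(-.2,95,26,40)
for t in np.r_[np.arange(-.2,1.5,.1),1.5,1.571]: print(round(t,2),((wp(t,95,26,40)-a)*100).round(2)[:2],round(np.degrees(t+.2),1))
E
```

```text
[0.4411 0.0073 0.1168] [179.60678476   0.20391187 109.99851559] 0.0042998645661858955 [-0.09  0.33  2.03 -0.    0.78 -0.44] [ 0.82929964 -1.09533023  0.31974913]
start [11.01  8.79 -7.68]
contact [-2.37 -0.35  0.  ]
-0.2 [0. 0.] 0.0
-0.1 [-0.98  0.07] 5.7
0.0 [-1.97  0.04] 11.5
0.1 [-2.94 -0.09] 17.2
0.2 [-3.9  -0.32] 22.9
0.3 [-4.83 -0.64] 28.6
0.4 [-5.73 -1.05] 34.4
0.5 [-6.58 -1.55] 40.1
0.6 [-7.37 -2.13] 45.8
0.7 [-8.1  -2.79] 51.6
0.8 [-8.77 -3.51] 57.3
0.9 [-9.35 -4.3 ] 63.0
1.0 [-9.86 -5.15] 68.8
1.1 [-10.28  -6.04] 74.5
1.2 [-10.61  -6.97] 80.2
1.3 [-10.84  -7.92] 85.9
1.4 [-10.98  -8.9 ] 91.7
1.5 [-11.02  -9.88] 97.4
1.57 [-10.99 -10.58] 101.5
```

Call:
move_arm(
  motion=[
    [0,3,2.4,0,-5],
    [0,6,4.8,0,-11],
    [0,9,7.2,0,-11.5],
    [0,11,8.8,0,-11.5],
    [0,11,8.8,0,-11.5],
    [0,11,8.8,-3,-11.5],
    [0,11,8.8,-6,-11.5],
    [0,11,8.8,-7.7,-11.5],
    [0,11,8.8,-7.7,-11.5],
  ],
)

```text
time_s: 6.2
position: [0.546, 0.0949, 0.0316]
tool_rot: [-3.135, -0.0, 1.719]
ft_force: [-0.1, -0.3, 0.1]
opening: -0.0002
gripper_force: 0.0
```

```bash
python3 - <<'E'
from plan import *
import cv2
print(((wp(-.2,95,26,40)-b)*100).round(2))
f=grab_frame('scene');cv2.imwrite("pics/s3.png",cv2.resize(f['color'][180:380,205:455,::-1],None,fx=3,fy=3,interpolation=2))
E
```

```text
[0.546  0.0949 0.0316] [-1.79641916e+02 -7.37957932e-03  9.84710323e+01] -0.00022957886397150402 [ 0.09  0.64  1.77 -0.    0.74 -0.06] [-0.07965301 -0.29565737  0.08345981]
[-1.85 -0.33  0.84]
```

View pics/s3.png

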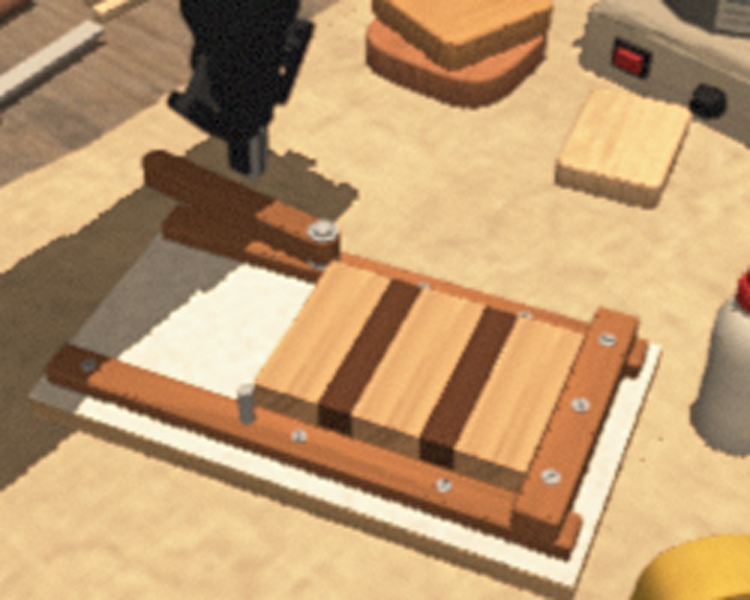

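The row has stayed home and the shut fingers are outside the bar at (247,165). I'll raise the tips above rail height and sweep.

Call:
move_arm(
  motion=[
    [0,0,0,0.9,0],
    [0,-0.9,-0.2,0.9,0],
    [0,-1.9,-0.3,0.9,0],
    [0,-2.8,-0.3,0.9,5.7],
    [0,-3.8,-0.3,0.9,11.5],
    [0,-4.8,-0.4,0.9,17.2],
    [0,-5.8,-0.6,0.9,22.9],
    [0,-6.7,-1.0,0.9,28.6],
    [0,-7.6,-1.4,0.9,34.4],
  ],
)

```text
time_s: 7.0
position: [0.4727, 0.0814, 0.0461]
tool_rot: [3.139, 0.002, 2.324]
ft_force: [0.5, 1.5, 1.6]
opening: -0.0001
gripper_force: 0.9
```

```bash
python3 - <<'E'
from plan import *
for t in np.r_[np.arange(.4,1.5,.1),1.5,1.571]: print(round(t,2),((wp(t,95,26,40)-b)*100).round(2)[:2],round(np.degrees(t+.2)-34.4,1))
E
```

```text
[0.4727 0.0814 0.0461] [1.79831568e+02 1.21952420e-01 1.33154172e+02] -5.395311838030032e-05 [ 0.07  0.52  1.97  0.    0.65 -0.68] [0.53317807 1.54251101 1.61922813]
0.4 [-0.24 -0.03] -0.0
0.5 [-1.09 -0.53] 5.7
0.6 [-1.89 -1.11] 11.4
0.7 [-2.62 -1.77] 17.2
0.8 [-3.29 -2.5 ] 22.9
0.9 [-3.87 -3.29] 28.6
1.0 [-4.38 -4.13] 34.4
1.1 [-4.8  -5.02] 40.1
1.2 [-5.13 -5.95] 45.8
1.3 [-5.36 -6.91] 51.5
1.4 [-5.5  -7.88] 57.3
1.5 [-5.54 -8.86] 63.0
1.57 [-5.5  -9.56] 67.1
```

Call:
move_arm(
  motion=[
    [0,-1.0,-0.5,-0.4,5.7],
    [0,-1.8,-1.1,-0.5,11.4],
    [0,-2.5,-1.8,-0.5,17.2],
    [0,-3.2,-2.5,-0.5,22.9],
    [0,-3.8,-3.3,-0.5,28.6],
    [0,-4.3,-4.1,-0.5,34.4],
    [0,-4.7,-5.0,-0.5,40.1],
    [0,-5.0,-5.9,-0.5,45.8],
    [0,-5.3,-6.9,-0.5,51.5],
    [0,-5.4,-7.9,-0.5,57.3],
  ],
)

```text
time_s: 7.83
position: [0.4187, 0.002, 0.0408]
tool_rot: [-3.141, 0.003, -2.959]
ft_force: [0.5, 2.1, 0.8]
opening: 0.0003
gripper_force: 0.8
```

Call:
move_arm(
  motion=[
    [0,0,-0.5,0,4],
    [0,0,-0.9,0,7],
    [0,0,-1.2,0,9],
    [0,0,-1.2,0,9],
  ],
)

```text
time_s: 8.17
position: [0.4188, -0.0101, 0.0406]
tool_rot: [-3.14, 0.002, -2.806]
ft_force: [-0.1, 0.1, 0.2]
opening: 0.0003
gripper_force: 0.0
```

Call:
move_arm(
  motion=[
    [0,0.1,-0.2,0,0],
    [0,0.15,-0.4,0,0],
    [0,0.2,-0.6,0,0],
    [0,0.2,-0.6,0,0],
  ],
)

```text
time_s: 8.5
position: [0.42, -0.0135, 0.0398]
tool_rot: [3.138, 0.0, -2.809]
ft_force: [-2.8, 30.5, 12.9]
opening: -0.0002
gripper_force: 14.8
```

Call:
move_arm(
  motion=[
    [0,0,0.5,0,0],
    [0,-0.8,2.5,0,0],
    [0,-1.2,4,2,0],
    [0,-1.2,4,6,0],
    [0,-2,7,10,0],
    [0,-3,11,12,0],
    [0,-4,15,12,0],
    [0,-4,15,12,0],
  ],
)

```text
time_s: 9.17
position: [0.3802, 0.138, 0.1615]
tool_rot: [3.141, 0.005, -2.806]
ft_force: [1.0, -0.8, -0.2]
opening: -0.0005
gripper_force: 0.0
```

```bash
python3 - <<'E'
from cell import *
import cv2
print(state()['ft_force'])
f=grab_frame('scene');cv2.imwrite("pics/s4.png",cv2.resize(f['color'][200:400,205:455,::-1],None,fx=3,fy=3,interpolation=2))
E
```

```text
[ 0.95032598 -0.80296673 -0.18653727]
```

View pics/s4.png

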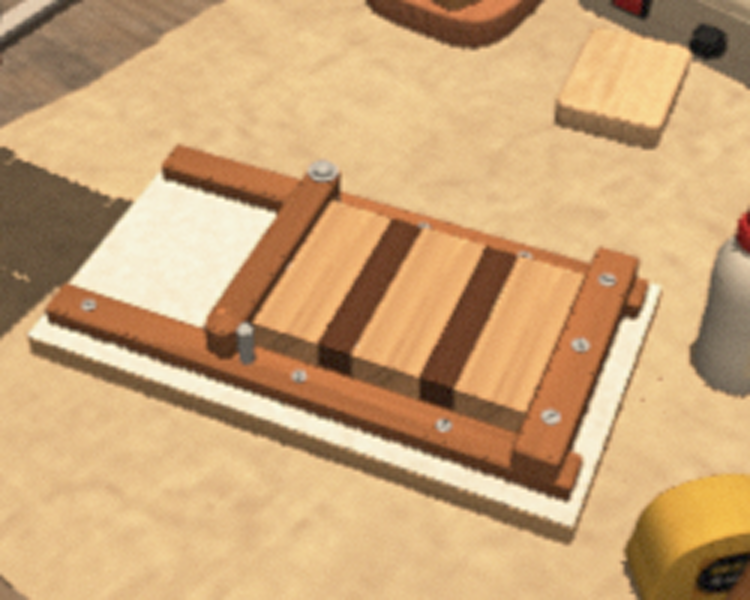

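The bar now lies square across the lane against the pin at (245,335). The row is home with no gaps and the robot is clear of everything.

```bash
python3 -c "
from cell import *
print(job_done())"
```

```text
the job is handed in; nothing more can be done
None
```

The job is handed in: in the last picture the row is home against the end stop with no visible gaps, the turn bar is square against its stop pin, and the arm is clear; no verdict was returned.

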